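Set the frost thermostat four clicks up from its stop

ROBOT

A 6-joint arm with a two-finger parallel gripper is mounted at the origin on a cart in front of the work surface, level with it; the furniture and walls round the work are solid. World frame = base frame: x ahead of the robot, y to its left, z up, the work surface at z = 0. Lengths are in m, angles in rad, forces in N, time in s.
With the tool pointing down it reaches from about 0.35 to 0.975 m from the base axis. Payload 4.9 kg.
Tool frame: the origin (TCP) lies at the very end of the fingers, on their centre line; the grasp point (between the pads) lies 19 mm behind it; z points along the fingers, y is the line along which they close (so a half turn about z gives the same grasp; the last joint's range is limited). The gripper opens to 85 mm and grips with 20 to 120 N. Pads are 22 mm wide; open, the fingers measure 114 mm over their backs; the gripper's body (76 mm by 85 mm) begins 54 mm behind the grasp point. The pads swing forward as they close: fully open they stand 13 mm farther back than shut.
Start: joints at [-1.326, 0.053, 1.613, -0, 1.476, -0.119], TCP at [0.222, -0.584, 0.231] pointing down, gripper open.
Joint ranges: [-3.01, 3.01], [-1.01, 2.22], [0.06, 2.58], [-1.02, 4.17], [0.09, 2.62], [-3.14, 3.14]. Speed limits (rad/s): [2.57, 2.57, 3.14, 3.14, 3.14, 3.14].

INTERFACE

Orientations are given as a unit quaternion [w, x, y, z].
In Python, from plant import state, optics, ticket, nets gives the robot as it stands. The module is installed in compiled form; this text tells all that it offers.
- The arm moves only by the shell command python3 -m inch 'ROWS' [OPENING]. ROWS is JSON, a list of rows, each an object of numbers: "dx", "dy", "dz": the shift along the tool's x, y, z as a fraction of full scale; "rx", "ry", "rz": the turn, a rotation vector about the tool's x, y, z as a fraction of full scale. In form: [{"dx": .., "dy": .., "dz": .., "rx": .., "ry": .., "rz": ..}, ...]. A call has 1 to 5 rows; each row is the pose to reach, as a shift and turn from the pose commanded when the call began, along the tool's axes at that moment; what a row does not reach only later rows make up. Full scale, the value 1, is 0.8 m for a shift and 1.5 rad for a turn. A row lasts 1/10 s, in which the tool goes at most 50 mm and 8.59 degrees, less where a joint would pass 70% of its speed; a pose out of reach is approached as far as the arm can. A call with a number of a shift or a turn outside -1 to 1 is refused whole. A call with a gripper value outside its range is refused whole. OPENING is the opening, from -1 (shut) to 1 (fully open), set as the call begins (- or left out, the last holds). The fingers move at their own pace and stop on an object; the grip force is fixed at half the most. Time passes only in rows, so rows that repeat a pose let the fingers close. It gives the time, the measured TCP pose, the force, the opening and the grip force at its end, in the units of the state.
- state(): the state, without advancing time (a new reading comes with each control period).
- optics.grab_frame(name): name is "side" or "top"; returns the picture (480x640x3 uint8, red, green, blue); there is no depth.
- optics.camera_info(name): a dict with "fx", "fy", "cx", "cy" (pixels), "R" (3x3) and "t" (3): a world point X has camera coordinates R X + t. Camera axes: x right, y down, z forward; pixel columns grow to the right and rows downward; lengths in m; the calibration is good to about 2 mm. A picture is of the moment at which its call begins. camera_info takes no time and is no camera call.
- ticket.job_done(): hands the job in; it is judged then, once.
Trained networks look in the newest picture that a camera, given by its name, has taken for a name from the list of things; names that differ only in an ending like _2 or _b are one class to them, and where a whole thing is asked for, a point or a joint stands for the part that bears it (a point fixed in the world has none). Each returns a list of dicts, best first, with "confidence" (0 to 1); they miss things now and then, are a little off and sometimes report something else, mostly with a low value. They report only what shows in the picture. A call takes as long as a camera call. They do not tell look-alikes from the thing itself.
- nets.boxes_of(camera, name): "bbox" ([centre column, centre row, width, height] in pixels, round what is visible of it).
- nets.outline_of(camera, name): "pixels" (480x640 bool, what is visible of it) and "bbox" ([centre column, centre row, width, height] in pixels, round what is visible of it).
The state is a dict: "time": time; "joint_pos": joint angles; "joint_vel": joint speeds; "joint_efforts": joint torques, N m; "tool_pos": TCP position; "tool_rot": TCP orientation; "contact_force": force on the tool from outside, world axes, zero at the start; "ft_torque": the same for the moment, N m; "gripper_width": opening from 0.0 (shut) to 1.0 (fully open); "grasp_force": force on a finger pad.
Only numpy, scipy, OpenCV 4.12 (cv2) and the standard library are available. Lean on these libraries where they do the work, as an engineer would, in place of code of your own. Each camera call takes 0.05 s, during which the arm holds its last target. There are 200 camera calls.

TASK

Set the frost thermostat that is screwed to the bench: with the closed fingertips push the wing of its click-stop dial anticlockwise (seen from above) all the way back to its stop, then push it clockwise exactly four clicks from the stop and leave it resting in that fourth click. Only push the wing from one side at a time, do not pinch it, and leave the loose things round the thermostat lying where they are.

Things in the scene. Friction and masses are not known exactly. Their poses are not given: they have to be found in the camera images.
- thermostat: Fixed grey box, 144 x 144 mm, 46 mm high, a black round dial on its top; origin at the centre of its underside, z up; place and yaw vary. Two 5 mm thick steel ears reach 98 mm from the centre at its +y and -y sides. Ten black ticks round the dial mark its rest positions, 30 degrees apart; the longest tick, at 135 degrees anticlockwise from its +x axis, is the stop.
- dial (a joint): Dial angle, rad: 0 at the anticlockwise stop, growing clockwise seen from above, to 4.71. The wing points (135 degrees minus this) anticlockwise from the thermostat's +x. Click n rests at n x 0.5236 rad; it starts at one of clicks 1 to 6. A hump takes 2 to 4 N at 42 mm from the axis; past it (half way) the dial jumps by itself into the next click and the push drops to nearly nothing.
- dial_axis (a point): Centre of the top face of the dial's flat round skirt (117 mm across), 52 mm above the bench, on the dial's vertical axis; turns with the dial, x pointing along the wing.
- wing_tip (a point): Middle of the wing's outer end face, 55 mm from the axis, 66 mm above the bench. The wing is an upright black bar across the dial, 14 mm thick, reaching 55 mm from the axis on this, the pointing side (white line along its top), with a 25 mm tail at its other end; its top is 80 mm above the bench. The skirt is bare on both sides of it, room for a fingertip.
- cheek_cw: The half of the wing (7 mm thick, whole length) on its clockwise side seen from above: push here to turn the dial anticlockwise. Origin on the dial axis, 47 mm above the bench; x along the wing. Pushing both cheeks at once (over 1 N each) counts as pinching.
- cheek_ccw: The other half of the wing, on its anticlockwise side: push here to turn the dial clockwise. Same origin and axes.
- screwdriver: Yellow-handled screwdriver, 164 mm long, lying loose left of the thermostat (its +y side). Origin at the centre of its underside. A bystander: leave it.
- tape_measure: Black and yellow tape measure, 71 x 82 mm, 33 mm high, lying loose right of the thermostat (its -y side). Origin at the centre of its underside. A bystander: leave it.
- black_tape: Small roll of black tape, 53 mm across, 19 mm high, loose on the robot's side of the thermostat. Origin at the centre of its underside. A bystander: leave it.
- bearing: Steel ball bearing ring, 42 mm across, 15 mm high, loose behind the thermostat. Origin at the centre of its underside. A bystander: leave it.
There are look-alikes about, which are no part of the job. There is more than one size of the thermostat; the job needs the larger.

How it is judged:
By the outcome, as a careful person would: the job done as asked, in the order asked, and still so for the second after the job is handed in, with the robot touching nothing.
It also fails if it takes over 48 s, if anything falls off the work surface, if the arm or the gripper's body presses on something with over 40 N, if the wrist force passes 120 N, or if a joint passes its speed limit or range.

## Working session

There is one attempt and no reset: what is moved stays moved. The work goes in short steps, Python scripts to look and compute and a shell command to move; the robot and the scene stay as the last step left them, time stands still between calls to the robot, and variables do not carry over. Pictures are saved under pics/ and viewed, at most 10 in all, crops included, and the job is handed in when it is done.

```bash
mkdir -p pics; python3 - <<'E'
from plant import state, optics, nets
import cv2, numpy as np
for c in ("top","side"):
    im=optics.grab_frame(c); cv2.imwrite(f"pics/{c}0.png",im[:,:,::-1])
    i=optics.camera_info(c); print(c,{k:np.round(v,3).tolist() for k,v in i.items()})
    for n in ("thermostat","dial"):
        print(n,[(round(d["confidence"],2),np.round(d["bbox"]).tolist()) for d in nets.boxes_of(c,n)])
print(state())
E
```

```text
top {'fx': 619.399, 'fy': 619.399, 'cx': 319.396, 'cy': 243.193, 'R': [[-0.021, -1.0, -0.017], [-0.985, 0.023, -0.169], [0.17, 0.013, -0.985]], 't': [-0.019, 0.524, 0.941]}
thermostat [(0.82, [461.0, 228.0, 89.0, 78.0]), (0.68, [266.0, 263.0, 118.0, 104.0])]
dial [(0.9, [463.0, 227.0, 57.0, 57.0]), (0.71, [264.0, 260.0, 70.0, 74.0]), (0.61, [265.0, 262.0, 124.0, 104.0])]
side {'fx': 566.586, 'fy': 566.586, 'cx': 324.502, 'cy': 240.435, 'R': [[1.0, 0.005, 0.026], [0.025, -0.415, -0.909], [0.006, 0.91, -0.415]], 't': [-0.525, 0.043, 0.975]}
thermostat [(0.74, [309.0, 246.0, 93.0, 68.0]), (0.71, [338.0, 359.0, 105.0, 97.0])]
dial [(0.93, [312.0, 232.0, 63.0, 34.0]), (0.87, [342.0, 338.0, 69.0, 56.0])]
{'time': 0.3, 'joint_pos': array([-1.32599498e+00,  5.29470774e-02,  1.61336008e+00,  3.39385043e-05,
        1.47600455e+00, -1.19036417e-01]), 'joint_vel': array([-0.00283735, -0.00114977, -0.00445961,  0.00267021,  0.00086036,
       -0.00050144]), 'joint_efforts': array([-3.51766232e-05, -3.93100905e+01, -3.69757318e+01, -9.68495215e-05,
        3.93702619e-03, -9.10354970e-06]), 'tool_pos': array([ 0.22234934, -0.58387752,  0.23087517]), 'tool_rot': array([-3.59874886e-04,  9.83498573e-01,  1.80915525e-01, -5.73374911e-06]), 'contact_force': array([ 1.05570789,  0.48415488, -0.90879391]), 'ft_torque': array([ 0.00515922, -0.02298398, -0.0164533 ]), 'grasp_force': 0.0, 'gripper_width': 1.0018336297535706}
```

View pics/top0.png

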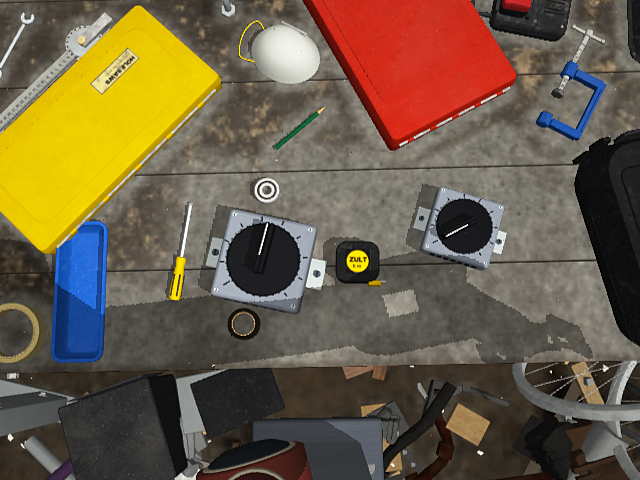

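```bash
cat > h.py <<'E'
import numpy as np, cv2
from plant import optics
def ray(c,u,v,z):
    i=optics.camera_info(c);R=np.array(i["R"]);t=np.array(i["t"])
    o=-R.T@t; d=R.T@np.array([(u-i["cx"])/i["fx"],(v-i["cy"])/i["fy"],1])
    return o+d*(z-o[2])/d[2]
def proj(c,X):
    i=optics.camera_info(c);p=np.array(i["R"])@X+np.array(i["t"])
    return i["fx"]*p[0]/p[2]+i["cx"], i["fy"]*p[1]/p[2]+i["cy"]
def rectify(im,c,x0,y0,z,half=.12,px=600):
    """top view of plane z; image up=+x, left=+y"""
    s=[(x0+half,y0+half),(x0+half,y0-half),(x0-half,y0-half),(x0-half,y0+half)]
    src=np.float32([proj(c,np.array([a,b,z])) for a,b in s])
    dst=np.float32([(0,0),(px,0),(px,px),(0,px)])
    return cv2.warpPerspective(im,cv2.getPerspectiveTransform(src,dst),(px,px),flags=cv2.INTER_CUBIC)
E
python3 - <<'E'
from h import *
im=cv2.imread("pics/top0.png")
for (u,v,w) in ((463,227,57),(264,260,72)):
    p=ray("top",u,v,.052);print(p, ray("top",u+w/2,v,.052)-ray("top",u-w/2,v,.052))
    r=rectify(im,"top",p[0],p[1],.052,px=400)
    globals().setdefault('L',[]).append(r)
cv2.imwrite("pics/crop0.png",np.hstack(L))
E
```

```text
[ 0.54308117 -0.25773582  0.052     ] [-0.00217832 -0.08965833  0.        ]
[0.497794   0.05730557 0.052     ] [-0.00265238 -0.11345443  0.        ]
```

View pics/crop0.png

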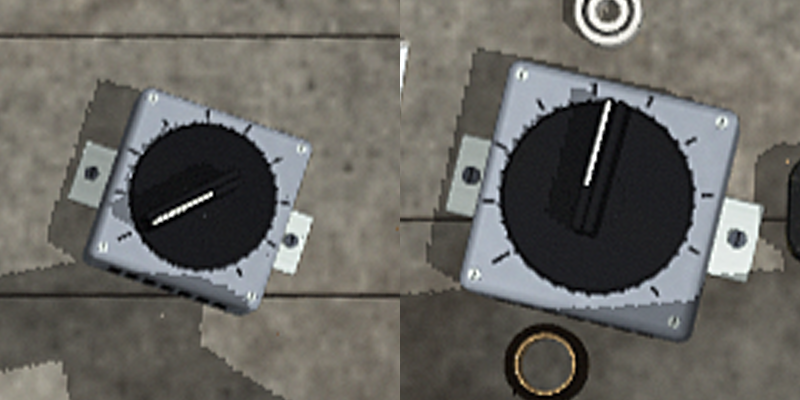

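Candidates: the left one at (264,260), with a skirt about 115 mm across and the bystanders round it, and the right one at (463,227), with a skirt about 90 mm. The left one fits the larger thermostat. Next I'll rectify enlarged crops at tick height and wing-top height.

```bash
python3 - <<'E'
from h import *
im=cv2.imread("pics/top0.png")
i=optics.camera_info("top");print(-np.array(i["R"]).T@np.array(i["t"]))
a=rectify(im,"top",.5,.0585,.046,half=.09,px=400);b=rectify(im,"top",.5,.0585,.08,half=.09,px=400)
b=cv2.convertScaleAbs(b,alpha=2.5)
for r in (a,b): cv2.drawMarker(r,(200,200),(0,0,255),0,10)
cv2.imwrite("pics/crop1.png",np.hstack([a,b]))
# white line in z=.08
r=rectify(im,"top",.5,.0585,.08,half=.09,px=900)
g=cv2.cvtColor(r,cv2.COLOR_BGR2GRAY); m=(g>130).astype(np.uint8)
yy,xx=np.mgrid[:900,:900]; m[np.hypot(xx-450,yy-450)>280]=0
n,l,s,c=cv2.connectedComponentsWithStats(m)
for k in np.argsort(-s[1:,4])[:3]+1:
    p=np.argwhere(l==k)[:,::-1].astype(np.float32); vx,vy,x,y=cv2.fitLine(p,2,0,.01,.01).ravel()
    w=lambda u,v:(.5+(450-v)*.0002,.0585+(450-u)*.0002)
    q=(p-[x,y])@[vx,vy]; e=[np.round(w(x+vx*t,y+vy*t),4) for t in (q.min(),q.max())]
    print(s[k],e,np.degrees(np.arctan2(*(e[0]-e[1])[::-1])))
E
```

```text
[ 0.35674674 -0.04305247  1.0154948 ]
[ 425  191   76  248 3622] [array([0.5024, 0.0626], dtype=float32), array([0.5518, 0.0492], dtype=float32)] 164.82343
[ 199  178  186  162 3478] [array([0.5259, 0.1103], dtype=float32), array([0.5558, 0.0728], dtype=float32)] 128.56654
[ 461  171  199   94 1714] [array([0.5572, 0.0556], dtype=float32), array([0.5402, 0.0154], dtype=float32)] 67.07717
```

View pics/crop1.png

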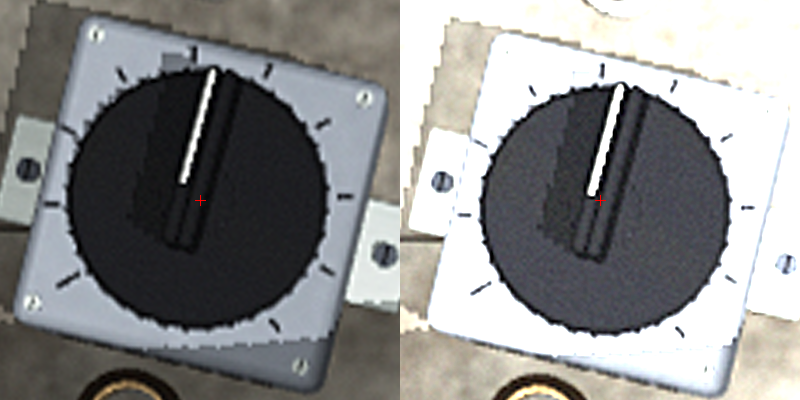

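View pics/side0.png

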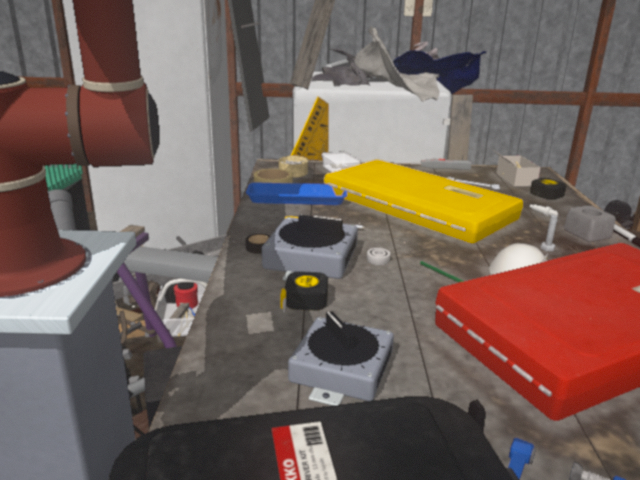

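```bash
cat >> h.py <<'E'
AX=np.array([.5,.0594]);
def wing(th,ax=AX):
    c,s=np.cos(np.radians(th)),np.sin(np.radians(th));P=[]
    for z in (.052,.08):
        for x,y in ((-.025,-.007),(.055,-.007),(.055,.007),(-.025,.007)):
            P.append([ax[0]+c*x-s*y,ax[1]+s*x+c*y,z])
    return np.array(P)
def overlay(im,c,ths,k=5,half=40,hh=40,gain=2.0):
    u,v=proj(c,np.array([AX[0],AX[1],.06])); u0,v0=int(u)-half,int(v)-hh
    r=cv2.resize(im[v0:v0+2*hh,u0:u0+2*half],None,fx=k,fy=k,interpolation=cv2.INTER_CUBIC)
    r=cv2.convertScaleAbs(r,alpha=gain)
    for th,col in ths:
        q=[tuple(int(round((a-b+.5)*k)) for a,b in zip(proj(c,X),(u0,v0))) for X in wing(th)]
        for j in range(4):
            cv2.line(r,q[4+j],q[4+(j+1)%4],col,1); cv2.line(r,q[j],q[4+j],col,1)
    return r
E
python3 - <<'E'
from h import *
T=[(1.6,(0,0,255)),(-28.4,(0,255,0)),(-13.4,(255,0,0))]
A=overlay(cv2.imread("pics/top0.png"),"top",T);B=overlay(cv2.imread("pics/side0.png"),"side",T)
cv2.imwrite("pics/ov0.png",np.hstack([A,B]))
E
```

```text
(no output)
```

View pics/ov0.png

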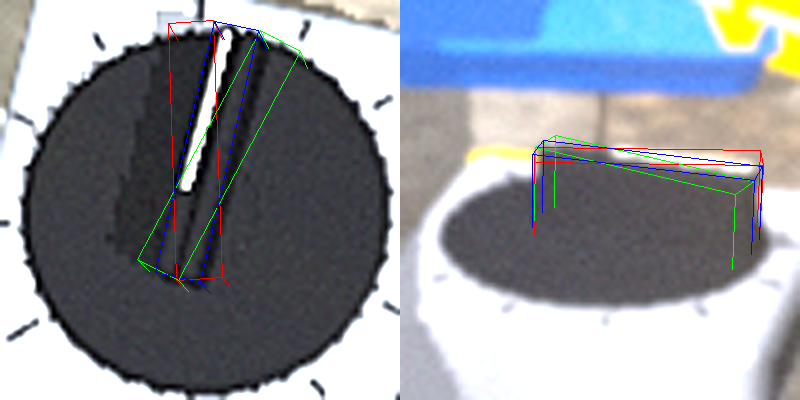

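The top overlay shows the pointer line leaving (213,190) and ending at (230,30) in the crop, about −14° in world. The ticks sit at 1.6° − 30°·k, and the stop tick is at about 121.6°. The wing looks roughly midway between ticks 4 and 5. I'll check this when it reaches the stop. Now I'll transit with the fingers closed.

```bash
python3 -m inch '[{"dx":0.6245,"dy":-0.558,"rz":0.243},{"dx":0.6245,"dy":-0.558,"rz":0.243},{"dx":0.6245,"dy":-0.558,"rz":0.243},{"dx":0.6245,"dy":-0.558,"rz":0.243},{"dx":0.6245,"dy":-0.558,"rz":0.243}]' -1
cat >> h.py <<'E'
def to(x,y,z,yaw=0):
    from plant import state
    from scipy.spatial.transform import Rotation as Ro
    s=state();R=Ro.from_quat(np.roll(s["tool_rot"],-1))
    G=Ro.from_euler('z',yaw,degrees=True)*Ro.from_quat([1,0,0,0])
    print(np.round(s["tool_pos"],4),"d",np.round(R.inv().apply(np.array([x,y,z])-s["tool_pos"])/.8,4),"r",np.round((R.inv()*G).as_rotvec()/1.5,4),"F",np.round(s["contact_force"],1),"t",s["time"],"w",round(s["gripper_width"],2))
E
python3 -c "
from h import *
to(.5305,.0108,.2309)"
```

```text
[ 0.2223 -0.5839  0.2309] d [ 6.245e-01 -5.576e-01  4.000e-04] r [-0.0005  0.      0.2426] F [ 1.1  0.5 -0.9] t 0.3 w 1.0validation failed for argument at $[0]...
```

```bash
python3 -m inch '[{"dx":0.6245,"dy":-0.558,"dz":0,"rx":0,"ry":0,"rz":0.243},{"dx":0.6245,"dy":-0.558,"dz":0,"rx":0,"ry":0,"rz":0.243},{"dx":0.6245,"dy":-0.558,"dz":0,"rx":0,"ry":0,"rz":0.243},{"dx":0.6245,"dy":-0.558,"dz":0,"rx":0,"ry":0,"rz":0.243},{"dx":0.6245,"dy":-0.558,"dz":0,"rx":0,"ry":0,"rz":0.243}]' -1
python3 -c "
from h import *
to(.5305,.0108,.2309)"
```

```text
time: 0.8
tool_pos: [0.3378, -0.3603, 0.2313]
tool_rot: [0.0, 1.0, -0.001, 0.0]
contact_force: [-0.1, -0.1, 0.4]
gripper_width: 0.145
grasp_force: 0.0
[ 0.3378 -0.3603  0.2313] d [ 0.2402 -0.4642  0.0005] r [ 0.0002 -0.0003 -0.0009] F [-0.1 -0.1  0.4] t 0.8 w 0.14
```

```bash
python3 -m inch '[{"dx":0.24,"dy":-0.464,"dz":0,"rx":0,"ry":0,"rz":0},{"dx":0.24,"dy":-0.464,"dz":0,"rx":0,"ry":0,"rz":0},{"dx":0.24,"dy":-0.464,"dz":0,"rx":0,"ry":0,"rz":0},{"dx":0.24,"dy":-0.464,"dz":0,"rx":0,"ry":0,"rz":0},{"dx":0.24,"dy":-0.464,"dz":0,"rx":0,"ry":0,"rz":0}]' -1 >/dev/null
python3 -c "
from h import *
to(.5305,.0108,.2309)"
```

```text
[ 0.4529 -0.1382  0.2316] d [ 0.0968 -0.1863  0.0009] r [ 0.0003 -0.0007 -0.0006] F [ 1.5 -1.   0.4] t 1.3 w -0.0
```

```bash
python3 -m inch '[{"dx":0.097,"dy":-0.186,"dz":0,"rx":0,"ry":0,"rz":0},{"dx":0.097,"dy":-0.186,"dz":0,"rx":0,"ry":0,"rz":0},{"dx":0.097,"dy":-0.186,"dz":0,"rx":0,"ry":0,"rz":0},{"dx":0.097,"dy":-0.186,"dz":0,"rx":0,"ry":0,"rz":0},{"dx":0.097,"dy":-0.186,"dz":0.0,"rx":0,"ry":0,"rz":0}]' -1 >/dev/null
python3 -c "
from h import *
to(.5305,.0108,.06)"
```

```text
[0.5306 0.0109 0.2312] d [-1.00e-04  2.00e-04  2.14e-01] r [-0.0002  0.0002  0.0023] F [-1.1 -0.4 -0.4] t 1.8 w 0.0
```

```bash
python3 -m inch '[{"dx":0,"dy":0,"dz":0.06,"rx":0,"ry":0,"rz":0},{"dx":0,"dy":0,"dz":0.12,"rx":0,"ry":0,"rz":0},{"dx":0,"dy":0,"dz":0.17,"rx":0,"ry":0,"rz":0},{"dx":0,"dy":0,"dz":0.21,"rx":0,"ry":0,"rz":0},{"dx":0,"dy":0,"dz":0.2115,"rx":0,"ry":0,"rz":0}]' -1 
python3 - <<'E'
from h import *
im=optics.grab_frame("top")[:,:,::-1].copy();cv2.imwrite("pics/top1.png",im)
sd=optics.grab_frame("side")[:,:,::-1].copy();cv2.imwrite("pics/side1.png",sd)
T=[(-14,(255,0,0))]
cv2.imwrite("pics/ov1.png",np.hstack([overlay(im,"top",T,half=50,hh=60,k=4),overlay(sd,"side",T,half=50,hh=60,k=4)]))
# push path anticlockwise: finger on the cw side, tool yaw 0
a=lambda th,r,off:AX+r*np.array([np.cos(th),np.sin(th)])-off*np.array([-np.sin(th),np.cos(th)])
for d in list(range(-15,136,10)):
    th=np.radians(d);h=.0145*abs(np.cos(th))+.011*abs(np.sin(th))
    p=a(th,.042,.007+h);print(d,np.round(p,4),"row",np.round((p-[.5305,.0108])/[.8,-.8],4))
E
```

```text
time: 2.3
tool_pos: [0.5253, 0.0081, 0.0568]
tool_rot: [-0.0, 1.0, -0.001, -0.005]
contact_force: [-0.6, 1.9, -0.2]
gripper_width: -0.0
grasp_force: 0.0
-15 [0.5344 0.0255] row [ 0.0049 -0.0184]
-5 [0.5399 0.0334] row [ 0.0117 -0.0283]
5 [0.5438 0.0407] row [ 0.0166 -0.0374]
15 [0.5467 0.0472] row [ 0.0203 -0.0455]
25 [0.5485 0.0547] row [ 0.0226 -0.0549]
35 [0.5489 0.0629] row [ 0.0229 -0.0651]
45 [0.5474 0.0714] row [ 0.0211 -0.0757]
55 [0.544  0.0799] row [ 0.0169 -0.0863]
65 [0.5387 0.0877] row [ 0.0102 -0.0961]
75 [0.5315 0.0944] row [ 0.0013 -0.1045]
85 [0.5228 0.0996] row [-0.0096 -0.111 ]
95 [0.5155 0.1029] row [-0.0188 -0.1151]
105 [0.5098 0.1055] row [-0.0259 -0.1184]
115 [0.5032 0.1072] row [-0.0341 -0.1205]
125 [0.4958 0.1078] row [-0.0433 -0.1212]
135 [0.488  0.1068] row [-0.0531 -0.12  ]
```

View pics/ov1.png

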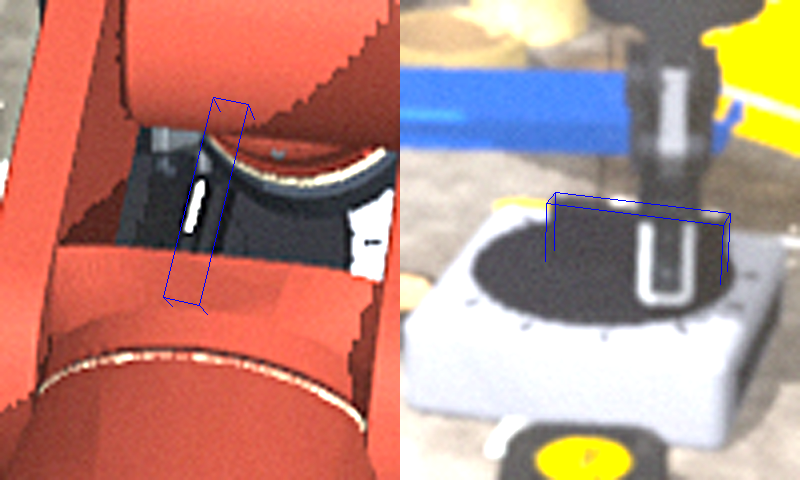

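```bash
python3 -c "
from h import *
from plant import state
to(.5305,.0108,.06);print(state()['joint_pos'])"
```

```text
[0.5297 0.0079 0.0622] d [ 0.001  -0.0037  0.0028] r [ 0.      0.0006 -0.0011] F [ 0.  -0.7  0.4] t 2.4 w 0.0
[-1.25554957e-01 -3.56342623e-03  1.96865599e+00 -1.95895067e-04
  1.17742206e+00  1.44704050e+00]
```

```bash
python3 -m inch '[{"dx":0.003,"dy":-0.011,"dz":0,"rx":0,"ry":0,"rz":0},{"dx":0.0055,"dy":-0.022,"dz":0,"rx":0,"ry":0,"rz":0},{"dx":0.0124,"dy":-0.032,"dz":0,"rx":0,"ry":0,"rz":0},{"dx":0.0173,"dy":-0.041,"dz":0,"rx":0,"ry":0,"rz":0},{"dx":0.021,"dy":-0.049,"dz":0,"rx":0,"ry":0,"rz":0}]' -1 
cat >> h.py <<'E'
def path(ds,sgn=-1,yaw=0,extra=0):
    from plant import state
    s=state();p0=s["tool_pos"]
    print(np.round(p0,4),"F",np.round(s["contact_force"],1),"t",round(s["time"],2),"dz.062",round((p0[2]-.062)/.8,4))
    for d in ds:
        th=np.radians(d);f=th-np.radians(yaw);h=.0145*abs(np.cos(f))+.011*abs(np.sin(f))
        p=AX+.042*np.array([np.cos(th),np.sin(th)])+sgn*(.007+h+extra)*np.array([-np.sin(th),np.cos(th)])
        print(d,np.round((p-p0[:2])/[.8,-.8],4))
E
python3 -c "
from h import *
path([15,25,35,45,55,65])"
```

```text
time: 2.9
tool_pos: [0.5474, 0.0483, 0.0627]
tool_rot: [0.001, 1.0, 0.0, 0.0]
contact_force: [-0.8, -2.2, -0.1]
gripper_width: 0.001
grasp_force: 0.9
[0.5474 0.0483 0.0627] F [-0.8 -2.2 -0.1] t 2.9 dz.062 0.0008
15 [-0.0008  0.0013]
25 [ 0.0014 -0.008 ]
35 [ 0.0018 -0.0182]
45 [-0.     -0.0289]
55 [-0.0042 -0.0394]
65 [-0.0109 -0.0493]
```

```bash
python3 -m inch '[{"dx":0.0014,"dy":-0.008,"dz":0,"rx":0,"ry":0,"rz":0},{"dx":0.0018,"dy":-0.018,"dz":0,"rx":0,"ry":0,"rz":0},{"dx":0,"dy":-0.029,"dz":0,"rx":0,"ry":0,"rz":0},{"dx":-0.0042,"dy":-0.0394,"dz":0,"rx":0,"ry":0,"rz":0},{"dx":-0.011,"dy":-0.049,"dz":0,"rx":0,"ry":0,"rz":0}]' -1 
python3 -c "
from h import *
path([65,75,85,95,105,110,115])"
```

```text
time: 3.4
tool_pos: [0.5378, 0.0881, 0.0621]
tool_rot: [-0.0, 1.0, -0.0, -0.0]
contact_force: [-0.4, 0.6, 0.6]
gripper_width: 0.001
grasp_force: 0.2
[0.5378 0.0881 0.0621] F [-0.4  0.6  0.6] t 3.4 dz.062 0.0001
65 [0.0011 0.0005]
75 [-0.0078 -0.008 ]
85 [-0.0187 -0.0144]
95 [-0.0279 -0.0186]
105 [-0.035  -0.0218]
110 [-0.039 -0.023]
115 [-0.0433 -0.0239]
```

```bash
python3 -m inch '[{"dx":-0.0078,"dy":-0.008,"dz":0,"rx":0,"ry":0,"rz":0},{"dx":-0.0187,"dy":-0.0144,"dz":0,"rx":0,"ry":0,"rz":0},{"dx":-0.028,"dy":-0.0186,"dz":0,"rx":0,"ry":0,"rz":0},{"dx":-0.035,"dy":-0.0218,"dz":0,"rx":0,"ry":0,"rz":0},{"dx":-0.039,"dy":-0.023,"dz":0,"rx":0,"ry":0,"rz":0}]' -1 
python3 -c "
from h import *
path([110,115,118,121,124,127])"
```

```text
time: 3.9
tool_pos: [0.5062, 0.1058, 0.0622]
tool_rot: [-0.0, 1.0, -0.0, -0.0]
contact_force: [-0.4, -0.5, 0.3]
gripper_width: 0.001
grasp_force: 0.1
[0.5062 0.1058 0.0622] F [-0.4 -0.5  0.3] t 3.9 dz.062 0.0003
110 [ 0.0005 -0.0008]
115 [-0.0038 -0.0017]
118 [-0.0064 -0.0021]
121 [-0.0092 -0.0023]
124 [-0.012  -0.0024]
127 [-0.0149 -0.0023]
```

```bash
python3 -m inch '[{"dx":-0.0038,"dy":-0.0017,"dz":0,"rx":0,"ry":0,"rz":0},{"dx":-0.0064,"dy":-0.0021,"dz":0,"rx":0,"ry":0,"rz":0},{"dx":-0.0092,"dy":-0.0023,"dz":0,"rx":0,"ry":0,"rz":0},{"dx":-0.0105,"dy":-0.0023,"dz":0,"rx":0,"ry":0,"rz":0},{"dx":-0.0105,"dy":-0.0023,"dz":0,"rx":0,"ry":0,"rz":0}]' -1 
python3 -c "
from h import *
path([121,124,127,130,133])
for c in ('top','side'): cv2.imwrite(f'pics/{c}2.png',optics.grab_frame(c)[:,:,::-1])
T=[(121.6,(255,0,0)),(106.6,(0,0,255))]
cv2.imwrite('pics/ov2.png',np.hstack([overlay(cv2.imread(f'pics/{c}2.png'),c,T,half=50,hh=60,k=4) for c in ('top','side')]))"
```

```text
time: 4.4
tool_pos: [0.4984, 0.1072, 0.062]
tool_rot: [-0.0, 1.0, -0.0, -0.0]
contact_force: [0.0, 0.0, 0.4]
gripper_width: -0.0
grasp_force: 0.0
[0.4984 0.1072 0.062 ] F [0.  0.  0.4] t 4.4 dz.062 0.0
121 [ 0.0006 -0.0006]
124 [-0.0022 -0.0007]
127 [-0.0051 -0.0006]
130 [-0.008  -0.0003]
133 [-0.011   0.0002]
```

View pics/ov2.png

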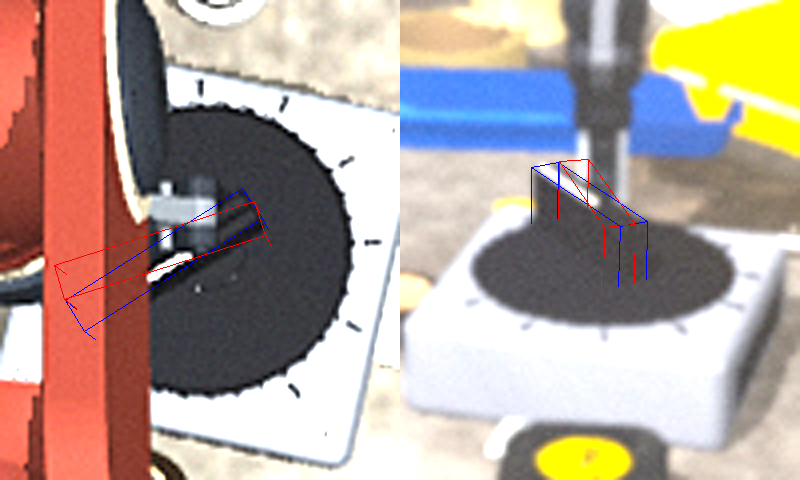

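```bash
python3 -m inch '[{"dx":-0.0022,"dy":-0.0004,"dz":0,"rx":0,"ry":0,"rz":0},{"dx":-0.0022,"dy":-0.0004,"dz":0,"rx":0,"ry":0,"rz":0}]' -1 
python3 -m inch '[{"dx":-0.0025,"dy":0,"dz":0,"rx":0,"ry":0,"rz":0},{"dx":-0.0025,"dy":0,"dz":0,"rx":0,"ry":0,"rz":0}]' -1 
python3 -m inch '[{"dx":-0.0025,"dy":0,"dz":0,"rx":0,"ry":0,"rz":0},{"dx":-0.0025,"dy":0,"dz":0,"rx":0,"ry":0,"rz":0}]' -1 
python3 - <<'E'
from h import *
im=cv2.imread("pics/top2.png")
r=rectify(im,"top",.5,.0594,.08,half=.09,px=900)
g=cv2.cvtColor(r,cv2.COLOR_BGR2GRAY); m=(g>130).astype(np.uint8)
yy,xx=np.mgrid[:900,:900]; m[np.hypot(xx-450,yy-450)>280]=0
n,l,s,c=cv2.connectedComponentsWithStats(m)
for k in np.argsort(-s[1:,4])[:8]+1:
    p=np.argwhere(l==k)[:,::-1].astype(np.float32); vx,vy,x,y=cv2.fitLine(p,2,0,.01,.01).ravel()
    w=lambda u,v:(.5+(450-v)*.0002,.0594+(450-u)*.0002)
    q=(p-[x,y])@[vx,vy]; e=[np.round(w(x+vx*t,y+vy*t),4) for t in (q.min(),q.max())]
    print(s[k],e,np.degrees(np.arctan2(*(e[0]-e[1])[::-1])))
E
```

```text
time: 4.7
tool_pos: [0.4966, 0.1076, 0.0621]
tool_rot: [-0.0, 1.0, -0.0, -0.0]
contact_force: [0.2, -0.5, 0.2]
gripper_width: 0.001
grasp_force: 0.0
time: 4.9
tool_pos: [0.4951, 0.1076, 0.0623]
tool_rot: [0.0, 1.0, -0.0, 0.001]
contact_force: [0.9, 0.7, -1.2]
gripper_width: -0.001
grasp_force: 0.5
time: 5.1
tool_pos: [0.494, 0.1077, 0.0626]
tool_rot: [-0.0, 1.0, -0.0, 0.002]
contact_force: [5.0, 0.1, -2.4]
gripper_width: 0.003
grasp_force: 2.1
[ 291  212   54  204 3174] [array([0.5472, 0.0906], dtype=float32), array([0.5069, 0.0825], dtype=float32)] 11.364594
[ 399  170  243   77 2464] [array([0.5564, 0.0693], dtype=float32), array([0.5457, 0.0201], dtype=float32)] 77.7304
[ 357  481   83   50 1338] [array([0.4848, 0.0782], dtype=float32), array([0.494 , 0.0623], dtype=float32)] 120.05431
[388 437   9  27 187] [array([0.5026, 0.0711], dtype=float32), array([0.4974, 0.0711], dtype=float32)] 0.0
[388 347  10  15  92] [array([0.5206, 0.071 ], dtype=float32), array([0.5178, 0.0707], dtype=float32)] 6.1155033
[650 255  12  12  40] [array([0.5388, 0.0196], dtype=float32), array([0.5367, 0.0173], dtype=float32)] 47.602688
```

Firm resistance of 5 N came with the wing at about 120°, so it is at the stop. Next I back off, lift over the wing and cross to its other side.

```bash
python3 -m inch '[{"dx":0.012,"dy":-0.006,"dz":0,"rx":0,"ry":0,"rz":0},{"dx":0.012,"dy":-0.006,"dz":-0.04,"rx":0,"ry":0,"rz":0},{"dx":0.012,"dy":-0.006,"dz":-0.08,"rx":0,"ry":0,"rz":0},{"dx":0.012,"dy":-0.006,"dz":-0.08,"rx":0,"ry":0,"rz":0}]' -1 
python3 -c "
from h import *
to(.4448,.0748,.126)
cv2.imwrite('pics/top3.png',optics.grab_frame('top')[:,:,::-1]);cv2.imwrite('pics/side3.png',optics.grab_frame('side')[:,:,::-1])
"
```

```text
time: 5.5
tool_pos: [0.5058, 0.113, 0.1314]
tool_rot: [-0.0, 1.0, -0.0, 0.004]
contact_force: [0.8, 0.0, 1.0]
gripper_width: 0.001
grasp_force: 0.0
[0.5058 0.113  0.1314] d [-0.0763  0.0478  0.0061] r [-0.0005 -0.0055 -0.0004] F [0.8 0.  1. ] t 5.5 w 0.0
```

```bash
python3 -m inch '[{"dx":-0.04,"dy":0.025,"dz":0,"rx":0,"ry":0,"rz":0},{"dx":-0.0763,"dy":0.0478,"dz":0,"rx":0,"ry":0,"rz":0},{"dx":-0.0763,"dy":0.0478,"dz":0,"rx":0,"ry":0,"rz":0},{"dx":-0.0763,"dy":0.0478,"dz":0,"rx":0,"ry":0,"rz":0},{"dx":-0.0763,"dy":0.0478,"dz":0,"rx":0,"ry":0,"rz":0}]' -1 
python3 -c "
from h import *
to(.4448,.0748,.062)
for c in ('top','side'): cv2.imwrite(f'pics/{c}4.png',optics.grab_frame(c)[:,:,::-1])
T=[(121.6,(255,0,0))]
cv2.imwrite('pics/ov4.png',np.hstack([overlay(cv2.imread(f'pics/{c}4.png'),c,T,half=50,hh=60,k=4) for c in ('top','side')]))"
```

```text
time: 6.1
tool_pos: [0.4416, 0.0745, 0.1257]
tool_rot: [-0.0, 1.0, -0.0, -0.0]
contact_force: [-0.3, 0.6, -0.6]
gripper_width: 0.001
grasp_force: 0.0
[0.4416 0.0745 0.1257] d [ 0.0041 -0.0004  0.0797] r [-0.0001  0.0004 -0.0004] F [-0.3  0.6 -0.6] t 6.1 w 0.0
```

View pics/ov4.png

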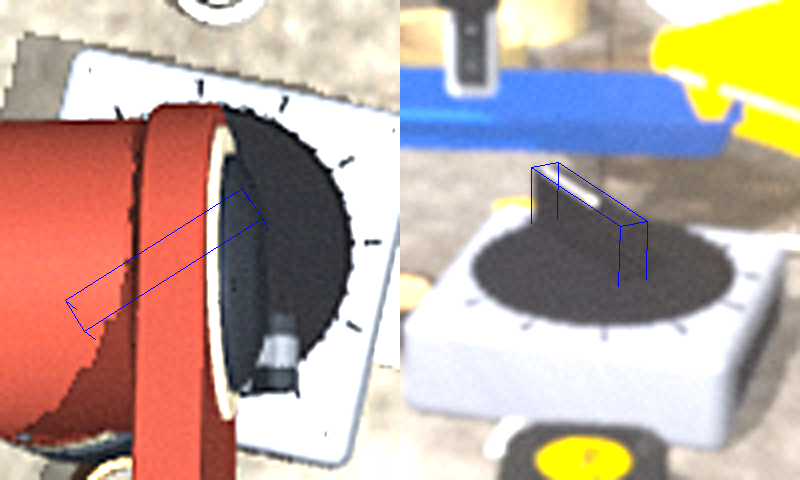

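The side view shows the wing matching the 121.6° model (the stop), with the fingertip clear at (475,90). Descending.

```bash
python3 -m inch '[{"dx":0,"dy":0,"dz":0.04,"rx":0,"ry":0,"rz":0},{"dx":0,"dy":0,"dz":0.07,"rx":0,"ry":0,"rz":0},{"dx":0,"dy":0,"dz":0.0797,"rx":0,"ry":0,"rz":0},{"dx":0,"dy":0,"dz":0.0797,"rx":0,"ry":0,"rz":0}]' -1 
python3 -c "
from h import *
path([130,124,121,114,106,98,90,80,70],1)"
```

```text
time: 6.6
tool_pos: [0.4405, 0.0744, 0.0611]
tool_rot: [-0.0, 1.0, -0.0, -0.002]
contact_force: [-0.1, -0.6, 0.1]
gripper_width: 0.0
grasp_force: 0.0
[0.4405 0.0744 0.0611] F [-0.1 -0.6  0.1] t 6.6 dz.062 -0.0011
130 [ 0.0169 -0.0015]
124 [ 0.0198 -0.0078]
121 [ 0.0217 -0.0108]
114 [ 0.0268 -0.0175]
106 [ 0.0339 -0.0242]
98 [ 0.0424 -0.0297]
90 [ 0.0518 -0.0337]
80 [ 0.0584 -0.0373]
70 [ 0.0661 -0.0401]
```

```bash
python3 -m inch '[{"dx":0.015,"dy":-0.005,"dz":0,"rx":0,"ry":0,"rz":0},{"dx":0.0217,"dy":-0.0108,"dz":0,"rx":0,"ry":0,"rz":0},{"dx":0.0268,"dy":-0.0175,"dz":0,"rx":0,"ry":0,"rz":0},{"dx":0.034,"dy":-0.0242,"dz":0,"rx":0,"ry":0,"rz":0},{"dx":0.0424,"dy":-0.0297,"dz":0,"rx":0,"ry":0,"rz":0}]' -1 
python3 -c "
from h import *
path([98,90,82,74,66,58],1)"
```

```text
time: 7.1
tool_pos: [0.4758, 0.0987, 0.0627]
tool_rot: [-0.0, 1.0, -0.0, 0.0]
contact_force: [0.1, 0.4, 0.6]
gripper_width: 0.003
grasp_force: 0.0
[0.4758 0.0987 0.0627] F [0.1 0.4 0.6] t 7.1 dz.062 0.0009
98 [-0.0017  0.0006]
90 [ 0.0078 -0.0034]
82 [ 0.0129 -0.0064]
74 [ 0.0188 -0.0088]
66 [ 0.0254 -0.0105]
58 [ 0.0326 -0.0113]
```

```bash
python3 -m inch '[{"dx":0.0078,"dy":-0.0034,"dz":0,"rx":0,"ry":0,"rz":0},{"dx":0.013,"dy":-0.0064,"dz":0,"rx":0,"ry":0,"rz":0},{"dx":0.0188,"dy":-0.0088,"dz":0,"rx":0,"ry":0,"rz":0},{"dx":0.0235,"dy":-0.01,"dz":0,"rx":0,"ry":0,"rz":0},{"dx":0.0235,"dy":-0.01,"dz":0,"rx":0,"ry":0,"rz":0}]' -1 
python3 -c "
from h import *
path([74,68,60,54,48,44,40,36],1)
for c in ('top','side'): cv2.imwrite(f'pics/{c}5.png',optics.grab_frame(c)[:,:,::-1])
T=[(61.6,(255,0,0)),(91.6,(0,0,255))]
cv2.imwrite('pics/ov5.png',np.hstack([overlay(cv2.imread(f'pics/{c}5.png'),c,T,half=50,hh=60,k=4) for c in ('top','side')]))"
```

```text
time: 7.6
tool_pos: [0.495, 0.1062, 0.0626]
tool_rot: [-0.0, 1.0, -0.0, 0.001]
contact_force: [-0.1, -0.2, -1.0]
gripper_width: -0.003
grasp_force: 0.0
[0.495  0.1062 0.0626] F [-0.1 -0.2 -1. ] t 7.6 dz.062 0.0008
74 [-0.0051  0.0005]
68 [-0.0003 -0.0008]
60 [ 0.0068 -0.0019]
54 [ 0.0125 -0.002 ]
48 [ 0.0183 -0.0014]
44 [ 0.0223 -0.0006]
40 [0.0263 0.0006]
36 [0.0303 0.0021]
```

View pics/ov5.png

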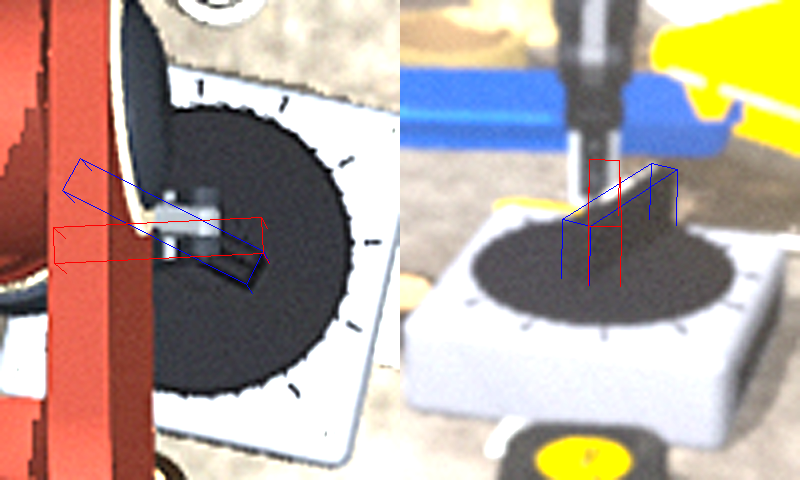

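The wing matches click 2 (61.6°) in both views. Pushing on to click 3.

```bash
python3 -m inch '[{"dx":0.0068,"dy":-0.002,"dz":0,"rx":0,"ry":0,"rz":0},{"dx":0.0125,"dy":-0.002,"dz":0,"rx":0,"ry":0,"rz":0},{"dx":0.0183,"dy":-0.0014,"dz":0,"rx":0,"ry":0,"rz":0},{"dx":0.0223,"dy":-0.0006,"dz":0,"rx":0,"ry":0,"rz":0},{"dx":0.0263,"dy":0.0006,"dz":0,"rx":0,"ry":0,"rz":0}]' -1 
python3 -m inch '[{"dx":0,"dy":0,"dz":0,"rx":0,"ry":0,"rz":0}]' -1 
python3 -c "
from h import *
path([48,44,40,36,32,28,24,20,17,14,11,8],1)"
```

```text
time: 8.2
tool_pos: [0.5155, 0.1054, 0.0622]
tool_rot: [-0.0, 1.0, -0.0, 0.0]
contact_force: [-0.3, -0.1, -0.7]
gripper_width: -0.001
grasp_force: 0.1
time: 8.3
tool_pos: [0.5161, 0.1053, 0.0627]
tool_rot: [-0.0, 1.0, -0.0, 0.001]
contact_force: [-0.4, -0.2, 0.3]
gripper_width: 0.005
grasp_force: 0.0
[0.5161 0.1053 0.0627] F [-0.4 -0.2  0.3] t 8.3 dz.062 0.0008
48 [-0.0081 -0.0025]
44 [-0.0041 -0.0017]
40 [-0.0001 -0.0005]
36 [0.0038 0.001 ]
32 [0.0078 0.0029]
28 [0.0116 0.0052]
24 [0.0153 0.0078]
20 [0.0188 0.0108]
17 [0.0213 0.0132]
14 [0.0236 0.0159]
11 [0.0258 0.0187]
8 [0.0279 0.0217]
```

```bash
python3 -m inch '[{"dx":0.0038,"dy":0.001,"dz":0,"rx":0,"ry":0,"rz":0},{"dx":0.0078,"dy":0.003,"dz":0,"rx":0,"ry":0,"rz":0},{"dx":0.0116,"dy":0.005,"dz":0,"rx":0,"ry":0,"rz":0},{"dx":0.0153,"dy":0.0078,"dz":0,"rx":0,"ry":0,"rz":0},{"dx":0.0188,"dy":0.0108,"dz":0,"rx":0,"ry":0,"rz":0}]' -1 
python3 -c "
from h import *
path([24,20,17,14,11,8,5],1)"
```

```text
time: 8.8
tool_pos: [0.5299, 0.0968, 0.0621]
tool_rot: [-0.0, 1.0, -0.0, -0.001]
contact_force: [-2.2, 1.7, -0.2]
gripper_width: 0.002
grasp_force: 0.8
[0.5299 0.0968 0.0621] F [-2.2  1.7 -0.2] t 8.8 dz.062 0.0001
24 [-0.0019 -0.0028]
20 [0.0016 0.0001]
17 [0.0041 0.0026]
14 [0.0064 0.0053]
11 [0.0086 0.0081]
8 [0.0107 0.0111]
5 [0.0125 0.0143]
```

```bash
Z='"dz":0'; python3 -m inch '[{"dx":0.004,"dy":0.0026,"dz":0,"rx":0,"ry":0,"rz":0},{"dx":0.0052,"dy":0.004,"dz":0,"rx":0,"ry":0,"rz":0}]' -1 
python3 -m inch '[{"dx":0.0012,"dy":0.0013,"dz":0,"rx":0,"ry":0,"rz":0},{"dx":0.0012,"dy":0.0013,"dz":0,"rx":0,"ry":0,"rz":0}]' -1
python3 -c "
from h import *
path([20,17,14,11,8,5],1)
cv2.imwrite('pics/side6.png',optics.grab_frame('side')[:,:,::-1])"
```

```text
time: 9.0
tool_pos: [0.535, 0.0932, 0.0625]
tool_rot: [0.0, 1.0, -0.0, 0.001]
contact_force: [0.5, 1.0, -0.3]
gripper_width: -0.004
grasp_force: 0.1
time: 9.2
tool_pos: [0.5357, 0.0923, 0.0626]
tool_rot: [0.0, 1.0, -0.0, 0.0]
contact_force: [-0.0, -0.2, 0.6]
gripper_width: -0.0
grasp_force: 0.0
[0.5357 0.0923 0.0626] F [-0.  -0.2  0.6] t 9.2 dz.062 0.0007
20 [-0.0057 -0.0055]
17 [-0.0032 -0.003 ]
14 [-0.0009 -0.0003]
11 [0.0013 0.0025]
8 [0.0034 0.0055]
5 [0.0052 0.0087]
```

The force dropped to nothing past the fourth hump. Backing off, lifting, and clearing the view.

```bash
python3 -m inch '[{"dx":0.002,"dy":-0.018,"dz":0,"rx":0,"ry":0,"rz":0},{"dx":0.002,"dy":-0.022,"dz":-0.03,"rx":0,"ry":0,"rz":0},{"dx":0.002,"dy":-0.022,"dz":-0.09,"rx":0,"ry":0,"rz":0},{"dx":0.002,"dy":-0.022,"dz":-0.15,"rx":0,"ry":0,"rz":0},{"dx":0.002,"dy":-0.022,"dz":-0.21,"rx":0,"ry":0,"rz":0}]' -1
python3 -m inch '[{"dx":-0.03,"dy":0.05,"dz":0,"rx":0,"ry":0,"rz":0},{"dx":-0.06,"dy":0.11,"dz":0,"rx":0,"ry":0,"rz":0},{"dx":-0.09,"dy":0.17,"dz":0,"rx":0,"ry":0,"rz":0},{"dx":-0.12,"dy":0.23,"dz":0,"rx":0,"ry":0,"rz":0},{"dx":-0.15,"dy":0.29,"dz":0,"rx":0,"ry":0,"rz":0}]' -1
python3 -m inch '[{"dx":-0.03,"dy":0.05,"dz":0,"rx":0,"ry":0,"rz":0},{"dx":-0.04,"dy":0.1,"dz":0,"rx":0,"ry":0,"rz":0},{"dx":-0.05,"dy":0.15,"dz":0,"rx":0,"ry":0,"rz":0},{"dx":-0.06,"dy":0.2,"dz":0,"rx":0,"ry":0,"rz":0},{"dx":-0.06,"dy":0.2,"dz":0,"rx":0,"ry":0,"rz":0}]' -1
python3 -c "
from h import *
for c in ('top','side'): cv2.imwrite(f'pics/{c}7.png',optics.grab_frame(c)[:,:,::-1])
T=[(1.6,(255,0,0))]
cv2.imwrite('pics/ov7.png',np.hstack([overlay(cv2.imread(f'pics/{c}7.png'),c,T,half=50,hh=60,k=4) for c in ('top','side')]))
print(cv2.absdiff(cv2.imread('pics/top0.png'),cv2.imread('pics/top7.png'))[170:345,160:390].max(2).__gt__(60).sum())"
```

```text
time: 9.75
tool_pos: [0.5364, 0.1112, 0.232]
tool_rot: [-0.0, 1.0, 0.0, -0.0]
contact_force: [0.9, 0.3, 0.6]
gripper_width: -0.005
grasp_force: 0.0
time: 10.25
tool_pos: [0.4226, -0.1092, 0.2307]
tool_rot: [0.0, 1.0, 0.0, 0.001]
contact_force: [0.6, -1.2, -0.1]
gripper_width: 0.003
grasp_force: 0.0
time: 10.75
tool_pos: [0.3745, -0.2717, 0.2306]
tool_rot: [0.001, 1.0, -0.003, -0.0]
contact_force: [-0.6, 0.7, 0.7]
gripper_width: 0.002
grasp_force: 0.0
3254
```

View pics/ov7.png

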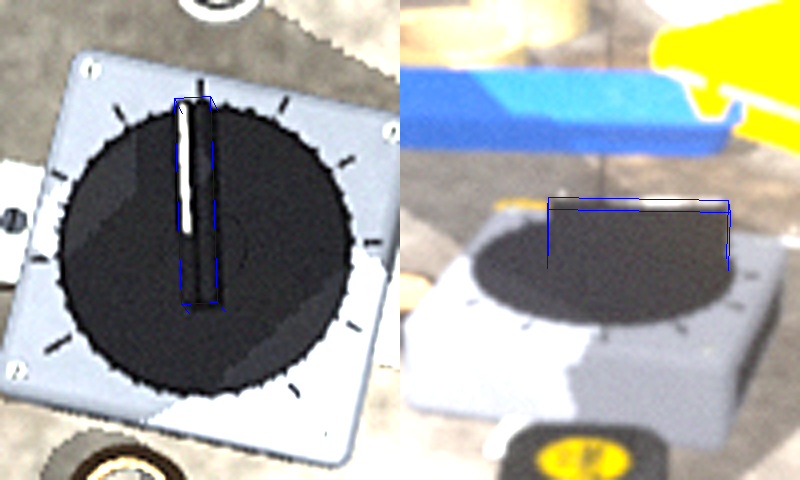

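The wing lies exactly on the 1.6° model, pointing at the fourth tick from the stop tick (crop 200,88), and the bearing, black tape and tape measure visible there are undisturbed. Handing in.

```bash
python3 -c "
from plant import ticket
print(ticket.job_done())"
```

```text
the job is handed in; nothing more can be done
None
```

I pushed the larger thermostat's dial back to its stop, then four clicks clockwise; it rests in the fourth click, and I handed the job in at about 11 s with the robot clear and the nearby loose things undisturbed as far as the pictures show.

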